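# Set the disc sander's table square

### The arm

A 6-joint arm with a two-finger parallel gripper is mounted at the origin on a cart in front of the work surface, level with it; the furniture and walls round the work are solid. World frame = base frame: x ahead of the robot, y to its left, z up, the work surface at z = 0. Lengths are in m, angles in degrees, forces in N, time in s.
With the tool pointing down it reaches from about 0.325 to 0.875 m from the base axis. Payload 4.4 kg.
Tool frame: the origin (TCP) lies at the very end of the fingers, on their centre line; the grasp point (between the pads) lies 19 mm behind it; z points along the fingers, y is the line along which they close (so a half turn about z gives the same grasp; the last joint's range is limited). The gripper opens to 85 mm and grips with 20 to 120 N. Pads are 22 mm wide; open, the fingers measure 114 mm over their backs; the gripper's body (76 mm by 85 mm) begins 54 mm behind the grasp point. The pads swing forward as they close: fully open they stand 13 mm farther back than shut.
Start: joints at [67.58, 11.837, 88.321, -0, 79.842, -8.623], TCP at [0.137, 0.558, 0.203] pointing down, gripper open.
Joint ranges: [-156.59, 156.59], [-49.26, 127.26], [12.9, 141.05], [-63.56, 243.56], [4.71, 150.69], [-161.64, 161.64]. Speed limits (degrees/s): [159.86, 159.86, 180, 180, 180, 180].

### API

Orientations are given as a 3x3 rotation matrix whose columns are the frame's x, y, z axes.
In Python, from bench import ctrl, viewer, ticket gives the robot as it stands.
- The arm moves only by the tool move_arm, never from a script. Its argument "motion" is a list of rows, each a list of 7 numbers: the turn, a rotation vector about the world's x, y, z each as a share of 0.15 rad, from -1 to 1, then the shift along the world's x, y, z each as a share of 0.05 m, from -1 to 1, then the gripper command: -1 is fully open, 1 is shut, values between are in proportion. A call has 1 to 8 rows; each row shifts and turns the commanded pose from where the row before left it; what a row does not reach is not made up. A row lasts 1/10 s, in which the tool goes at most 50 mm and 8.59 degrees, less where a joint would pass 70% of its speed; a pose out of reach is approached as far as the arm can. A call with a number of a shift or a turn outside -1 to 1 is refused whole. A call with a gripper value outside its range is refused whole. The fingers move at their own pace and stop on an object; "grip_force" is the grip in N (left out, the last holds). Time passes only in rows, so rows that do not move let the fingers close. It gives the time, the measured TCP pose, the force, the opening and the grip force at its end, in the units of the state.
- ctrl.observe(): the state, without advancing time (a new reading comes with each control period).
- viewer.grab_frame(name): name is "side" or "top" or "wrist"; returns a dict with "pixels" (420x560x3 uint8, blue, green, red), "camera_matrix" (3x3 intrinsics, pixels), "cam_to_world" (4x4, takes a point from camera to world coordinates); the wrist camera has in their place "mount" (4x4, takes a point from camera to tool coordinates, whose origin is the TCP and whose axes are the flange's). Camera axes: x right, y down, z forward; pixel columns grow to the right and rows downward; lengths in m; the calibration is good to about 2 mm. A picture is of the moment at which its call begins: read the wrist's pose just before it. There is no depth.
- ticket.hand_in(): hands the job in; it is judged then, once.
The state is a dict: "clock": time; "qpos": joint angles; "joint_velocities": joint speeds; "joint_torque": joint torques, N m; "position": TCP position; "orientation": TCP orientation; "contact_force": force on the tool from outside, world axes, zero at the start; "ft_torque": the same for the moment, N m; "grip_width": finger opening in m; "grip_force": force on a finger pad.
Only numpy, scipy, OpenCV 4.12 (cv2) and the standard library are available. Lean on these libraries where they do the work, as an engineer would, in place of code of your own. Each camera call takes 0.05 s, during which the arm holds its last target. There are 200 camera calls.

### The job

The sander is unplugged: first turn its sanding disc by hand through at least one full turn, either way round, to be sure that it runs free, leaving the raised table as it is. Then take the engineer's square from the white cloth by its thick stock, bring its upright blade to the disc over the table and press the square down into the corner, so that the stock swings the table down until stock and table, and blade and disc, lie flush together. Finish while holding the square there, gripped and pressed lightly against both, and leave the brush, the jar and the cap where they stand.

Things in the scene. Friction and masses are not known exactly. Their poses are not given: they have to be found in the camera images.
- sander: Grey bench disc sander, fixed; base 204 x 130 mm. Origin on the bench under the middle of the disc's front face; its -x axis points out of that face (roughly to the robot), +x back along the motor, z up. Motor: 70 mm thick cylinder on the disc's axis, 45 to 125 mm behind the face; a 36 mm neck joins it to the disc, so the upper half of the rim is free on both sides.
- disc_centre (a point): Middle of the disc's flat front face, 108 mm above the bench; axes as sander. Disc 125 mm in diameter, 12 mm thick (x = 0 to 12 mm), brown abrasive in front, aluminium behind; a pale pencil line runs from near the hub to the rim. Its upper part stands free above the table and can be pinched by the rim from above.
- disc (a joint): Turn of the disc about the sander's x axis, rad; 0 at the start, pencil line upward, positive by the right hand rule about +x. Unlimited for the job; light friction (0.03 N m), stays where it is left.
- table_hinge (a point): Middle of the table's upper edge next the disc, on the hinge line (along y), 3 mm in front of the disc's face, 96 mm above the bench. Turns with the table: -x points out along its top to the robot, z normal to the top. Aluminium table 120 mm deep from the hinge line, 150 wide, 12 thick; a slot 16 mm wide, 6 deep crosses it 62 to 78 mm from the hinge line.
- table (a joint): Tilt of the table, rad: 0 = square to the disc, positive = outer edge (away from the disc) raised; starts at 0.12 to 0.24. Stiff friction hinge (1.1 N m): some 8 N on the outer part swings it down, past 0 too if nothing stops it. A square pressed down level in the corner stops it at 0, its heel on the hinge line; much over 15 N twists the square in the fingers.
- square: Plain steel engineer's square, 0.2 to 0.4 kg, standing on its stock on the 16 mm thick cloth. Stock 100 long (x) x 18 wide (y) x 24 mm high; origin mid underside. At its +x end the blade stands up, 4 mm thick, 20 wide (x = 30 to 50 mm), top 90 mm above the underside; outer edge flush with the stock's end. Grip the stock across its 18 mm, 20 to 30 mm from its free (-x) end, clear of the blade.
- square_heel (a point): Outer corner of the square, where the underside of the stock meets the outer edge of the blade, middle of its thickness; axes as square.
- square_tip (a point): Upper end of the blade's outer edge, 90 mm above the heel; axes as square.
- brush: Bystander: dust brush with a wooden handle, standing on the cloth, 33 x 32 x 97 mm; origin in the middle of its underside.
- jar: Bystander: small round jar with a white lid, 36 mm in diameter, 52 mm high, on the bare bench; origin mid underside. Beyond and above it hangs a lamp: head at x 0.56 to 0.79, y 0.05 to 0.28, 0.45 to 0.68 m up; its arm leans from x 0.81, y 0.01, 0.59 m up back to x 1.0, y -0.14, 0.08 m up. Swing the robot's arm past it close in.
- cap: Bystander: plain round black cap, 36 mm in diameter, 19 mm high, on the blue mat beyond the cloth; origin in the middle of its underside.

How it is judged:
By the outcome, as a careful person would: the job done as asked, in the order asked, and still so for the second after the job is handed in, while the arm keeps its last pose, push and grip.
It also fails if it takes over 70 s, if anything falls off the work surface, if the arm or the gripper's body presses on something with over 40 N, if the wrist force passes 120 N, or if a joint passes its speed limit or range.

## Working session

There is one attempt and no reset: what is moved stays moved. The work goes in short steps, Python scripts to look and compute and a tool call to move; the robot and the scene stay as the last step left them, time stands still between calls to the robot, and variables do not carry over. Pictures are saved under pics/ and viewed, at most 10 in all, crops included, and the job is handed in when it is done.

Besides the shell and the picture viewer there is one more tool, called after "Emit:" as name([rows], argument=value, ...), one row to a line, values as JSON. move_arm: Moves the arm, as the interface text tells. Its arguments: {"type":"object","properties":{"motion":{"type":"array","items":{"type":"array","items":{"type":"number"}}},"grip_force":{"type":"number"}},"required":["motion"]}

```bash
ls; mkdir -p pics
cat > h.py <<'E'
import numpy as np,cv2
from bench import ctrl,viewer,ticket
def snap(name,f):
    s=ctrl.observe(); g=viewer.grab_frame(name); cv2.imwrite('pics/'+f,g['pixels'])
    if name=='wrist':
        T=np.eye(4);T[:3,:3]=s['orientation'];T[:3,3]=s['position'];M=T@np.array(g['mount'])
    else: M=np.array(g['cam_to_world'])
    np.savez('pics/'+f+'.npz',K=g['camera_matrix'],M=M); return g
def load(f):
    d=np.load('pics/'+f+'.npz'); return d['K'],d['M']
def ray(f,u,v):
    K,M=load(f); d=M[:3,:3]@np.linalg.solve(K,[u,v,1.]); return M[:3,3],d/np.linalg.norm(d)
def onz(f,u,v,z):
    o,d=ray(f,u,v); return o+d*(z-o[2])/d[2]
def proj(f,P):
    K,M=load(f); P=np.atleast_2d(P); c=(P-M[:3,3])@M[:3,:3]; p=c@K.T; return p[:,:2]/p[:,2:]
E
python3 - <<'E'
from h import *
np.set_printoptions(precision=3,suppress=True)
for n in ('top','side','wrist'):
    snap(n,n+'0.png'); K,M=load(n+'0.png'); print(n,K,M)
s=ctrl.observe(); print(s)
E
```

```text
pics
top [[388.211   0.    286.338]
 [  0.    388.211 209.587]
 [  0.      0.      1.   ]] [[ 0.012 -0.986  0.166  0.432]
 [-1.    -0.013 -0.005 -0.054]
 [ 0.007 -0.166 -0.986  0.93 ]
 [ 0.     0.     0.     1.   ]]
side [[407.549   0.    275.525]
 [  0.    407.549 202.265]
 [  0.      0.      1.   ]] [[-0.983 -0.069  0.172  0.403]
 [-0.185  0.439 -0.879  0.716]
 [-0.015 -0.896 -0.444  0.463]
 [ 0.     0.     0.     1.   ]]
wrist [[297.985   0.    283.786]
 [  0.    297.985 213.48 ]
 [  0.      0.      1.   ]] [[ 0.238  0.923  0.302  0.059]
 [ 0.971 -0.225 -0.076  0.577]
 [-0.002  0.312 -0.95   0.372]
 [ 0.     0.     0.     1.   ]]
{'clock': 0.15, 'qpos': array([67.58 , 11.877, 88.387, -0.001, 79.842, -8.622]), 'joint_velocities': array([ 0.036, -0.051, -0.211,  0.094, -0.14 ,  0.056]), 'joint_torque': array([ -0.   , -38.351, -29.204,  -0.   ,   0.007,   0.   ]), 'position': array([0.137, 0.558, 0.203]), 'orientation': array([[-0.971,  0.238, -0.001],
       [ 0.238,  0.971, -0.002],
       [ 0.   , -0.002, -1.   ]]), 'contact_force': array([-0.149, -0.059, -0.686]), 'ft_torque': array([-0.028, -0.02 ,  0.01 ]), 'grip_force': 0.0, 'grip_width': 0.08520995998715923}
```

View pics/top0.png

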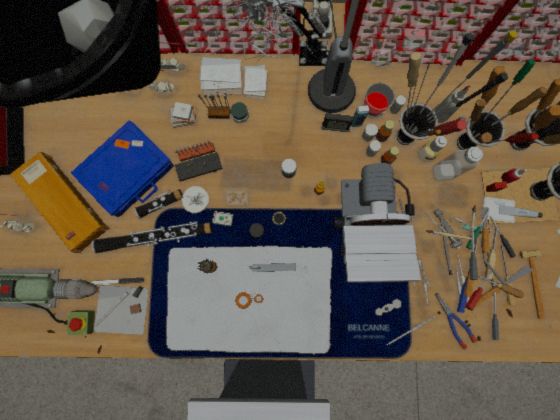

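View pics/side0.png

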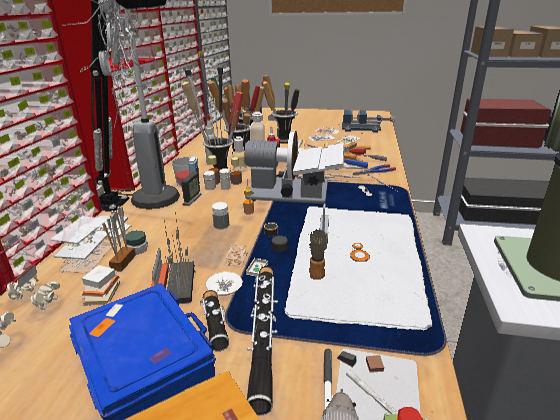

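The top view shows the square at about (250–296, 267) on the cloth, and the sander with its disc at about (378, 220) and the table below it. I'll enlarge both areas.

Run:
```python
from h import *
t=cv2.imread('pics/top0.png'); s=cv2.imread('pics/side0.png')
R=lambda im,x0,y0,w,h,k: cv2.resize(im[y0:y0+h,x0:x0+w],None,fx=k,fy=k,interpolation=cv2.INTER_CUBIC)
a=np.full((600,800,3),0,np.uint8)
a[0:300,0:400]=R(t,240,245,80,60,5)
a[0:300,400:800]=R(t,335,200,100,75,4)[:300,:400]
a[300:600,0:400]=R(s,290,195,80,60,5)
a[300:600,400:800]=R(s,245,125,100,75,4)
cv2.imwrite('pics/c1.png',a)
```

```text
(no output)
```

View pics/c1.png

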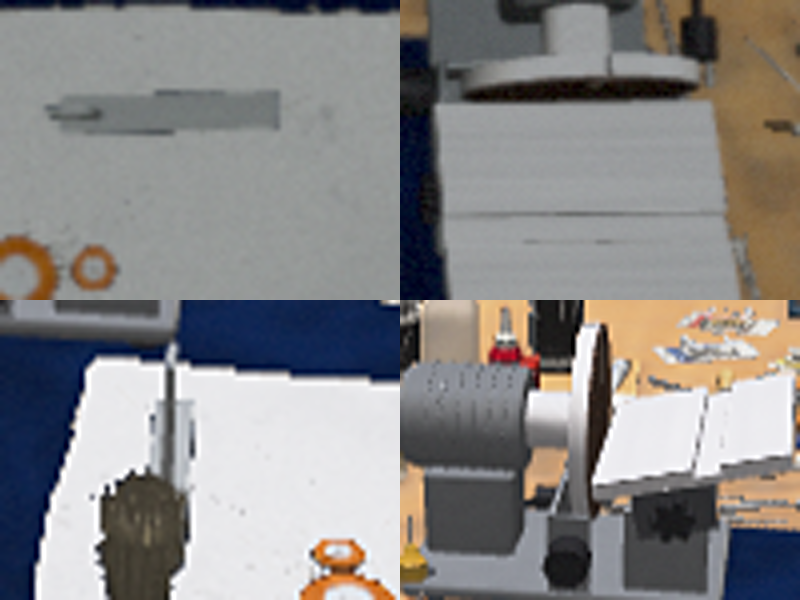

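```bash
cat > fit.py <<'E'
from h import *
from scipy.optimize import least_squares
np.set_printoptions(precision=4,suppress=True)
def Rz(a): c,s=np.cos(a),np.sin(a); return np.array([[c,-s,0],[s,c,0],[0,0,1]])
def tab(p,P): # table pts -> world ; p=[x,y,yaw,tilt]
    t=p[3]; c,s=np.cos(t),np.sin(t); P=np.array(P,float)
    # outer edge (-x) raised for t>0
    Q=np.c_[P[:,0]*c+P[:,2]*s, P[:,1], -P[:,0]*s+P[:,2]*c]+[-.003,0,.096]
    return Q@Rz(p[2]).T+[p[0],p[1],0]
def world(p,P,z=0): return np.array(P,float)@Rz(p[2]).T+[p[0],p[1],z]
def fit(fun,p0,obs):
    # obs: list of (file, modelpoint, u,v)
    def r(p):
        return np.concatenate([(proj(f,fun(p,[m]))[0]-[u,v]) for f,m,u,v in obs])
    s=least_squares(r,p0,loss='soft_l1'); return s.x, r(s.x).reshape(-1,2)
E
python3 - <<'E'
from fit import *
T='top0.png';S='side0.png'
tc=lambda x,y:(335+(x-400+.5)/4-.5,200+(y+.5)/4-.5)
sc=lambda x,y:(245+(x-400+.5)/4-.5,125+(y-300+.5)/4-.5)
qc=lambda x,y:(240+(x+.5)/5-.5,245+(y+.5)/5-.5)
obs=[(T,(0,.075,0),*tc(435,102)),(T,(0,-.075,0),*tc(712,100)),(T,(-.12,.075,0),345,281),(T,(-.12,-.075,0),419,280),
(S,(0,.075,0),*sc(593,488)),(S,(0,-.075,0),*sc(622,397)),(S,(-.12,-.075,0),*sc(795,375)),(S,(-.12,.075,0),*sc(799,460))]
p,r=fit(tab,[.45,-.28,0,.18],obs); print(p,'\n',r)
print('disc top',world(p,[[0,0,.1705]]),proj(S,world(p,[[0,0,.1705]])),proj(T,world(p,[[0,0,.1705]])))
o=[(T,(-.05,-.009,.024),*qc(280,90)),(T,(-.05,.009,.024),*qc(280,131)),(T,(.05,-.009,.024),*qc(62,95)),(T,(.05,0,.09),*qc(45,111))]
o=[(T,(-.05,.009,.024),*qc(280,90)),(T,(-.05,-.009,.024),*qc(280,131)),(T,(.05,0,.09),*qc(45,111))]
q,r=fit(lambda p,P:world(p,P,.016),[.32,-.05,1.57],o);print(q,'\n',r)
print(onz(T,279.5,249.5+13.4-.5,.04),world(q,[[-.025,0,.012]],.016))
E
```

```text
[ 0.5428 -0.2563  0.0161  0.1957] 
 [[-0.3131  0.7149]
 [-0.4623  1.0171]
 [ 1.3854  0.2972]
 [ 0.1565  1.0063]
 [-1.4215 -0.5366]
 [-1.239   1.6447]
 [-0.1582  0.6233]
 [-2.6211 -0.3402]]
disc top [[ 0.5428 -0.2563  0.1705]] [[294.412  131.7511]] [[386.5832 219.5425]]
[ 0.4491 -0.0308  1.5895] 
 [[-0.0701  8.526 ]
 [-0.1521 -7.695 ]
 [ 0.208  -0.0036]]
[ 0.4602 -0.0443  0.04  ] [[ 0.4496 -0.0558  0.028 ]]
```

Emit:
move_arm([
  [0,0,-0.49,0.56,-0.84,0.2,-1],
  [0,0,-0.49,0.56,-0.84,0.2,-1],
  [0,0,-0.49,0.56,-0.84,0.2,-1],
  [0,0,-0.49,0.56,-0.84,0.2,-1],
  [0,0,-0.49,0.56,-0.84,0.2,-1],
  [0,0,-0.49,0.56,-0.84,0.2,-1],
  [0,0,-0.49,0.56,-0.84,0.2,-1],
  [0,0,-0.49,0.56,-0.84,0.2,-1],
])

```text
clock: 0.95
position: [0.3552, 0.2302, 0.2815]
orientation: [[-0.674, 0.739, 0.0], [0.739, 0.674, 0.0], [-0.0, 0.0, -1.0]]
contact_force: [1.3, 0.2, 0.6]
grip_width: 0.0854
grip_force: 0.0
```

Emit:
move_arm([
  [0,0,-0.5,0.15,-0.64,0,-1],
  [0,0,-0.5,0.15,-0.64,0,-1],
  [0,0,-0.5,0.15,-0.64,0,-1],
  [0,0,-0.5,0.15,-0.64,0,-1],
  [0,0,-0.5,0.15,-0.64,0,-1],
  [0,0,-0.5,0.15,-0.64,0,-1],
  [0,0,-0.5,0.15,-0.64,0,-1],
  [0,0,-0.5,0.15,-0.64,0,-1],
])

```text
clock: 1.75
position: [0.4147, -0.0254, 0.281]
orientation: [[-0.138, 0.99, -0.0], [0.99, 0.138, 0.0], [0.0, -0.0, -1.0]]
contact_force: [-0.2, 0.8, 0.2]
grip_width: 0.0852
grip_force: 0.0
```

Emit:
move_arm([
  [0,0,-0.5,0,0,0,-1],
  [0,0,-0.48,0,0,0,-1],
  [0,0,0,0,0,0,-1],
])

```text
clock: 2.05
position: [0.4145, -0.0244, 0.2808]
orientation: [[0.006, 1.0, -0.001], [1.0, -0.006, 0.0], [0.0, -0.001, -1.0]]
contact_force: [0.4, -0.6, 0.1]
grip_width: 0.0853
grip_force: 0.0
```

Run:
```python
from fit import *
s=ctrl.observe();print(s['clock'],s['qpos'],s['position'],s['orientation'])
snap('wrist','w1.png')
q=[.4491,-.0308,1.5895]
print(proj('w1.png',world(q,[[-.05,.009,.024],[-.05,-.009,.024],[.03,0,.024],[.05,0,.09]],.016)))
p=[0.5428,-0.2563,0.0161,0.1957]
print(proj('w1.png',tab(p,[[0,.075,0],[0,-.075,0]])))
```

```text
2.05 [-15.3507 -11.5602 102.6776   0.0016  88.9299 -15.0165] [ 0.4145 -0.0244  0.2808] [[ 0.0058  1.     -0.0008]
 [ 1.     -0.0058  0.0002]
 [ 0.0002 -0.0008 -1.    ]]
[[302.1639 214.6857]
 [314.5595 214.4033]
 [308.4746 159.086 ]
 [313.135  149.3554]]
[[374.3171 296.2389]
 [367.1494 380.6549]]
```

View pics/w1.png

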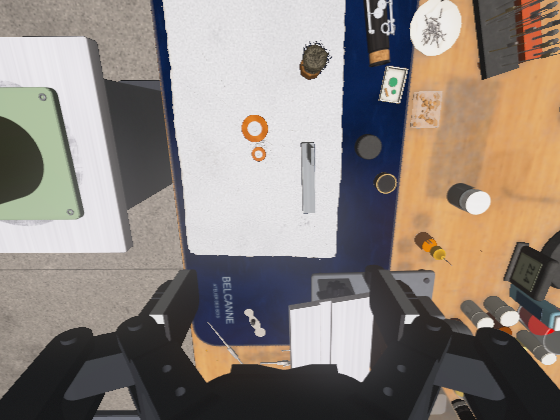

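The stock lies at columns 302–315, rows 142–213, within about 1.5 px of my estimate. Next I go above the disc.

Emit:
move_arm([
  [0,0,0.15,0.45,-0.77,0,-1],
  [0,0,0,0.45,-0.77,0,-1],
  [0,0,0,0.45,-0.77,0,-1],
  [0,0,0,0.45,-0.77,0,-1],
  [0,0,0,0.45,-0.77,0,-1],
  [0,0,0,0.45,-0.77,0,-1],
  [0,0,0,0,0,0,-1],
  [0,0,0,0,0,0,-1],
])

```text
clock: 2.9
position: [0.5496, -0.2551, 0.2799]
orientation: [[-0.018, 1.0, -0.002], [1.0, 0.018, 0.002], [0.002, -0.002, -1.0]]
contact_force: [-0.1, 0.9, -0.3]
grip_width: 0.0856
grip_force: 0.0
```

Run:
```python
from fit import *
s=ctrl.observe();print(s['clock'],s['qpos'],s['position'],s['orientation'])
snap('wrist','w2.png')
p=[0.5428,-0.2563,0.0161,0.1957]
print(proj('w2.png',tab(p,[[0,.075,0],[0,-.075,0],[-.12,.075,0],[-.12,-.075,0]])))
print(proj('w2.png',world(p,[[0,0,.1705],[.012,0,.1705],[0,.0541,.1393],[.012,.0541,.1393],[0,.0625,.108]])))
```

```text
2.9 [-33.0901  13.0513  77.8893   0.0197  89.2164 -34.1142] [ 0.5496 -0.2551  0.2799] [[-0.0179  0.9998 -0.0021]
 [ 0.9998  0.0179  0.0018]
 [ 0.0018 -0.0021 -1.    ]]
[[275.4539 121.6815]
 [276.155  243.2227]
 [163.898  121.7395]
 [178.9249 250.7318]]
[[276.9364 203.379 ]
 [289.2363 203.4111]
 [277.3775 143.8489]
 [289.1537 143.8808]
 [277.9331 133.6475]]
```

View pics/w2.png

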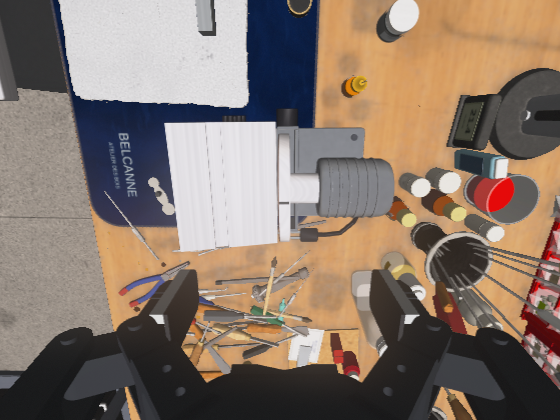

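Run:
```python
import cv2
a=cv2.imread('pics/w2.png')[110:260,150:350]
cv2.imwrite('pics/c2.png',cv2.resize(a,None,fx=4,fy=4,interpolation=cv2.INTER_CUBIC))
```

```text
(no output)
```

View pics/c2.png

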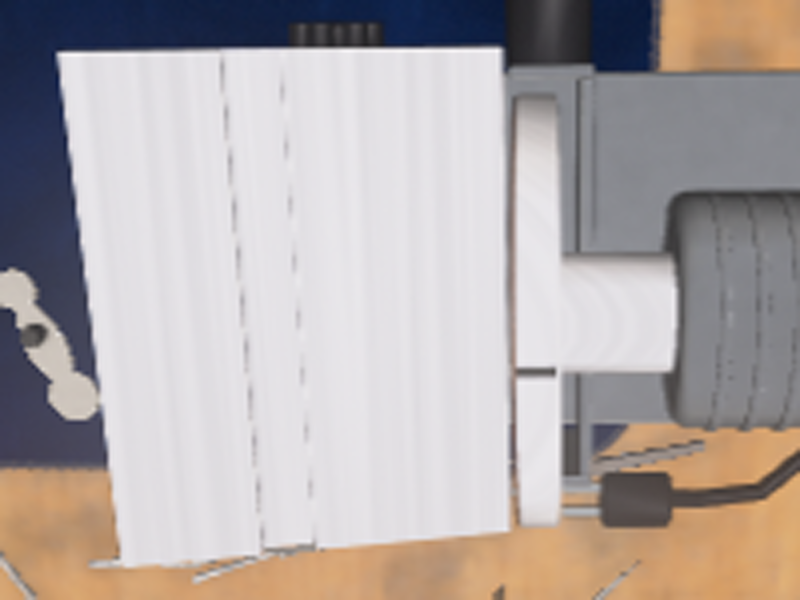

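Run:
```python
from fit import *
W='w2.png';T='top0.png';S='side0.png'
c=lambda x,y:(150+(x+.5)/4-.5,110+(y+.5)/4-.5)
tc=lambda x,y:(335+(x-400+.5)/4-.5,200+(y+.5)/4-.5)
sc=lambda x,y:(245+(x-400+.5)/4-.5,125+(y-300+.5)/4-.5)
A=[((0,.075,0),*c(502,47)),((0,-.075,0),*c(510,531)),((-.12,.075,0),*c(58,52)),((-.12,-.075,0),*c(121,566))]
B=[((0,0,.1705),*c(515,372)),((.012,0,.1705),*c(556,372))]
C=[((0,.075,0),*tc(435,102)),((0,-.075,0),*tc(712,100)),((-.12,.075,0),345,281),((-.12,-.075,0),419,280)]
D=[((0,0,.1705),*tc(610,76))]
def res(p,w):
    o=[]
    for f,L,g in ((W,A,tab),(W,B,world),(T,C,tab),(T,D,world)):
        for m,u,v in L: o.append((proj(f,g(p,[m]))[0]-[u,v])*(1 if f==W else w))
    return np.concatenate(o)
for w in (0,.7):
    s=least_squares(res,[.543,-.256,.016,.19],args=(w,),loss='soft_l1',f_scale=.5);print(s.x);print(res(s.x,1).reshape(-1,2).round(2).tolist())
```

```text
[ 0.5433 -0.2557  0.0268  0.1912]
[[0.05, -0.22], [0.03, 0.44], [-0.34, -0.21], [0.24, -0.06], [-0.94, 0.16], [1.12, 0.06], [-0.56, 0.87], [-0.75, 0.44], [1.7, 0.5], [0.38, 0.42], [-0.84, 0.68]]
[ 0.5435 -0.2557  0.0252  0.1943]
[[0.34, -0.17], [0.09, 0.48], [-0.12, -0.35], [0.25, -0.04], [-0.73, 0.21], [1.33, 0.14], [-0.54, 0.72], [-0.73, 0.4], [1.65, 0.31], [0.37, 0.35], [-0.82, 0.58]]
```

Run:
```python
from fit import *
r=.038;ps=.026;N=np.arange(-56,57,8)
P=lambda f:r*np.array([np.sin(np.radians(f))*ps,-np.sin(np.radians(f)),np.cos(np.radians(f))])
for a,b in zip(N[:-1],N[1:]): print(a,b,((P(b)-P(a))/.05).round(3))
```

```text
-56 -48 [ 0.002 -0.065  0.084]
-48 -40 [ 0.002 -0.076  0.074]
-40 -32 [ 0.002 -0.086  0.062]
-32 -24 [ 0.002 -0.094  0.05 ]
-24 -16 [ 0.003 -0.1    0.036]
-16 -8 [ 0.003 -0.104  0.022]
-8 0 [ 0.003 -0.106  0.007]
0 8 [ 0.003 -0.106 -0.007]
8 16 [ 0.003 -0.104 -0.022]
16 24 [ 0.003 -0.1   -0.036]
24 32 [ 0.002 -0.094 -0.05 ]
32 40 [ 0.002 -0.086 -0.062]
40 48 [ 0.002 -0.076 -0.074]
48 56 [ 0.002 -0.065 -0.084]
```

Emit:
move_arm([
  [0,0,0.05,0,0,-0.9,0.2],
  [0,0,0,0,0,-0.9,0.2],
  [0,0,0,0,0,-0.88,0.2],
  [0,0,0,0,0,0,0.2],
  [0,0,0,0,0,0,1],
  [0,0,0,0,0,0,1],
  [0,0,0,0,0,0,1],
  [0,0,0,0,0,0,1],
], grip_force=30)

```text
clock: 3.75
position: [0.5513, -0.2559, 0.1501]
orientation: [[-0.025, 1.0, 0.004], [1.0, 0.025, -0.003], [-0.003, 0.004, -1.0]]
contact_force: [-0.2, -0.1, -0.2]
grip_width: -0.0002
grip_force: 0.0
```

Run:
```python
from h import *
s=ctrl.observe();print(s['grip_width'],s['grip_force'],s['qpos'],s['contact_force'])
snap('wrist','w3.png');snap('side','s3.png')
a=cv2.imread('pics/w3.png');b=cv2.imread('pics/s3.png')[100:230,200:373]
o=np.zeros((600,800,3),np.uint8);o[:300,:400]=cv2.resize(a,(400,300));o[300:,:400]=cv2.resize(b,(400,300),interpolation=cv2.INTER_CUBIC)
o[:300,400:]=cv2.resize(a[150:350,180:447],(400,300))
cv2.imwrite('pics/c3.png',o)
```

```text
-0.00019767918713118143 0.0 [-3.30569662e+01  1.82068529e+01  8.69007071e+01  1.15647110e-03
  7.46122519e+01 -3.44983755e+01] [-0.20849441 -0.0720453  -0.22460038]
```

View pics/c3.png

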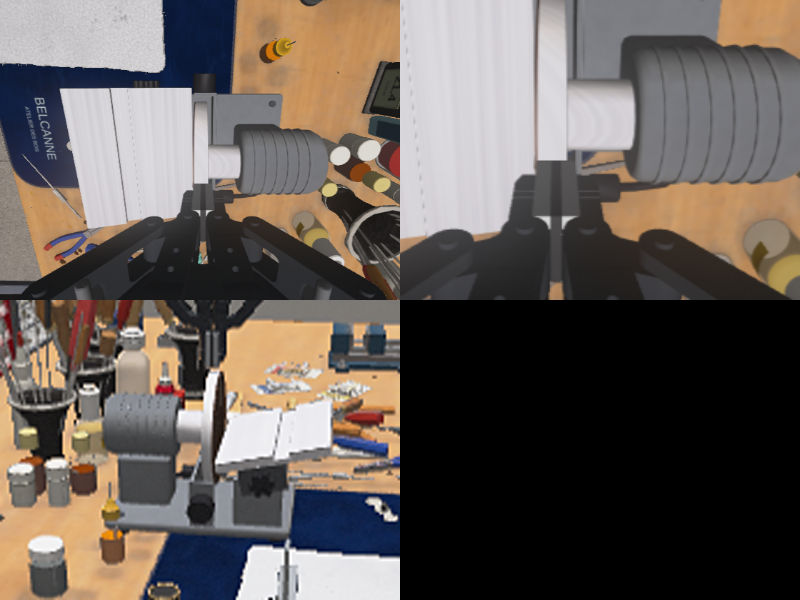

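Run:
```python
from h import *
print(proj('s3.png',[[.5513,-.2559,.1501],[.5513,-.2559,.1705],[.5513,-.2559,.1805]]),proj('w3.png',[[.5513,-.2559,.1501]]))
print(ctrl.observe()['position'])
for z in(.15,.17,.175,.18): print(z, onz('s3.png',291.7,128.1,z))
```

```text
[[290.98411527 139.59585776]
 [291.00187257 131.6587622 ]
 [291.01069404 127.71577135]] [[284.04134777 250.24015401]]
[ 0.55055554 -0.25559213  0.14880692]
0.15 [ 0.56488749 -0.35740566  0.15      ]
0.17 [ 0.55454238 -0.28881208  0.17      ]
0.175 [ 0.5519561  -0.27166368  0.175     ]
0.18 [ 0.54936982 -0.25451528  0.18      ]
```

Run:
```python
from fit import *
p=[.5434,-.2557,.026,.193]
print(proj('w3.png',tab(p,[[0,.075,0],[-.12,.075,0],[-.12,-.075,0]])), 'disc top',proj('w3.png',world(p,[[0,0,.1705],[.012,0,.1705]])))
for d in(-.02,0,.01,.02,.03,.04): print(d,proj('w3.png',[[.5513,-.2559,.1495+d]]))
a=cv2.imread('pics/w3.png')[100:300,200:400]; b=cv2.imread('pics/s3.png')[100:150,260:327]
o=np.zeros((600,800,3),np.uint8);o[:400,:400]=cv2.resize(a,(400,400),interpolation=2);o[:300,400:]=cv2.resize(b,(400,300),interpolation=2)
cv2.imwrite('pics/c4.png',o)
```

```text
[[268.4089 122.1923]
 [ 83.5633 123.0352]
 [123.0625 318.7654]] disc top [[270.1848 265.3175]
 [291.6158 265.2585]]
-0.02 [[283.8451 237.3949]]
0 [[284.0351 249.828 ]]
0.01 [[284.1453 257.0425]]
0.02 [[284.268  265.0727]]
0.03 [[284.4054 274.0653]]
0.04 [[284.5603 284.2043]]
```

View pics/c4.png

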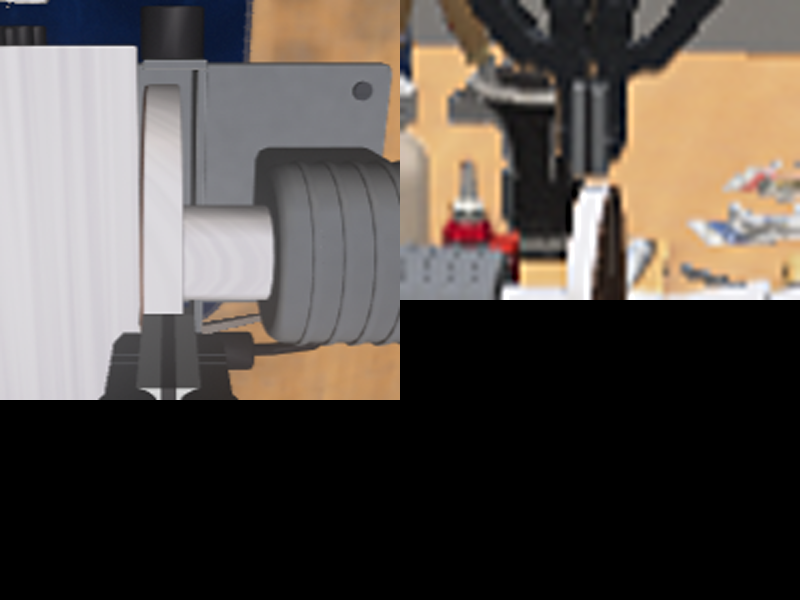

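The shut fingers stop just above the disc: the tips appear about 27 mm short of the nominal TCP, at around row 257 in the wrist view. I'll open, go 19 mm lower and close again to feel for the rim.

Emit:
move_arm([
  [0,0,0,0,0,0,0.2],
  [0,0,0,0,0,0,0.2],
  [0,0,0,0,0,0,0.2],
  [0,0,0,0,0,0,0.2],
])

```text
clock: 4.25
position: [0.5497, -0.255, 0.147]
orientation: [[-0.025, 1.0, -0.0], [1.0, 0.025, 0.0], [0.0, -0.0, -1.0]]
contact_force: [0.3, -0.2, 0.5]
grip_width: 0.0341
grip_force: 0.0
```

Emit:
move_arm([
  [0,0,0,0,0,-0.19,0.2],
  [0,0,0,0,0,-0.19,0.2],
  [0,0,0,0,0,0,1],
  [0,0,0,0,0,0,1],
  [0,0,0,0,0,0,1],
  [0,0,0,0,0,0,1],
], grip_force=30)

```text
clock: 4.85
position: [0.5492, -0.2544, 0.1266]
orientation: [[-0.025, 1.0, -0.002], [1.0, 0.025, 0.002], [0.002, -0.002, -1.0]]
contact_force: [2.9, 0.1, -9.3]
grip_width: 0.0112
grip_force: 33.7
```

Emit:
move_arm([
  [0.93,0.024,0,0.002,-0.056,-0.004,1],
  [0.93,0.024,0,0.002,-0.055,-0.012,1],
  [0.93,0.024,0,0.001,-0.053,-0.019,1],
  [0.93,0.024,0,0.001,-0.049,-0.026,1],
  [0.93,0.024,0,0.001,-0.045,-0.033,1],
  [0.93,0.024,0,0.001,-0.04,-0.039,1],
  [0,0,0,0,0,0,1],
])

```text
clock: 5.55
position: [0.5498, -0.2709, 0.1166]
orientation: [[-0.012, 1.0, -0.018], [0.662, 0.021, 0.749], [0.75, -0.003, -0.662]]
contact_force: [1.9, 7.2, -7.4]
grip_width: 0.0109
grip_force: 35.2
```

Run:
```python
from h import *
s=ctrl.observe();print(s['clock'],s['qpos'],s['position'],s['contact_force'],s['ft_torque'],s['grip_width'])
snap('wrist','w5.png');snap('side','s5.png')
a=cv2.imread('pics/w5.png')[100:350,150:400]; b=cv2.imread('pics/s5.png')[80:180,230:363]
o=np.zeros((400,800,3),np.uint8);o[:400,:400]=cv2.resize(a,(400,400),interpolation=2);o[:300,400:]=cv2.resize(b,(400,300),interpolation=2)
cv2.imwrite('pics/c5.png',o)
```

```text
5.55 [-50.00956404  45.42421964  64.39490257  29.68622724 109.05485632
 -51.35269097] [ 0.54981152 -0.27090802  0.11659282] [ 1.94804477  7.21940466 -7.40716041] [-0.75312121 -0.33577725 -0.17860262] 0.010892907926212872
```

View pics/c5.png

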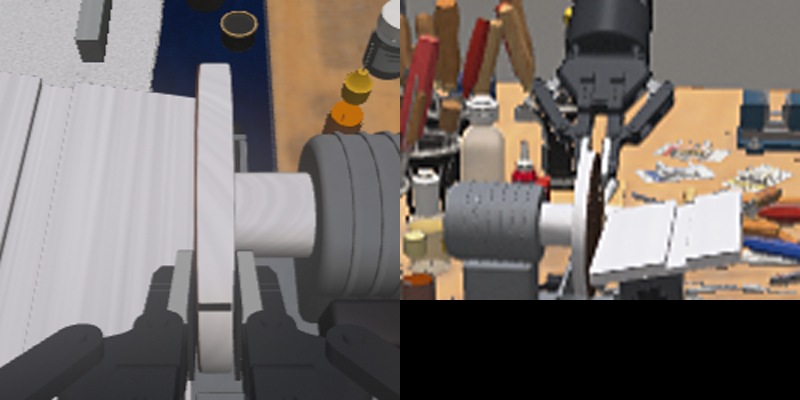

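The fingers straddle the rim and the rim mark has turned with them, now at (215, 307) in the left crop; the table is unchanged. I'll open, swing back and take the next stroke.

Emit:
move_arm([
  [0,0,0,0,0,0,0.2],
  [0,0,0,0,0,0,0.2],
  [-0.93,-0.024,0,-0.001,0.04,0.039,0.2],
  [-0.93,-0.024,0,-0.001,0.045,0.033,0.2],
  [-0.93,-0.024,0,-0.001,0.049,0.026,0.2],
  [-0.93,-0.024,0,-0.001,0.053,0.019,0.2],
  [-0.93,-0.024,0,-0.002,0.055,0.012,0.2],
  [-0.93,-0.024,0,-0.002,0.056,0.004,0.2],
])

```text
clock: 6.45
position: [0.5514, -0.2561, 0.1329]
orientation: [[-0.025, 1.0, 0.007], [1.0, 0.025, -0.009], [-0.009, 0.007, -1.0]]
contact_force: [1.0, 1.2, -0.8]
grip_width: 0.0344
grip_force: 0.0
```

Emit:
move_arm([
  [-0.93,-0.024,0,-0.002,0.056,-0.004,0.2],
  [-0.93,-0.024,0,-0.002,0.055,-0.012,0.2],
  [-0.93,-0.024,0,-0.001,0.053,-0.019,0.2],
  [-0.93,-0.024,0,-0.001,0.049,-0.026,0.2],
  [-0.93,-0.024,0,-0.001,0.045,-0.033,0.2],
  [-0.93,-0.024,0,-0.001,0.04,-0.039,0.2],
  [0,0,0,0,0,0,0.2],
])

```text
clock: 7.15
position: [0.5479, -0.2366, 0.1194]
orientation: [[-0.023, 1.0, 0.019], [0.67, 0.029, -0.742], [-0.742, -0.004, -0.67]]
contact_force: [-1.6, 0.7, -0.7]
grip_width: 0.0341
grip_force: 0.0
```

Run:
```python
from h import *
s=ctrl.observe();print(s['clock'],s['qpos'],s['position'],s['orientation'],s['contact_force'],s['ft_torque'],s['grip_width'])
```

```text
7.15 [ -7.20014263  22.02095115 101.55803377 -55.92748652  62.37483659
  21.28813805] [ 0.54786991 -0.23664849  0.11944186] [[-0.02297649  0.99955725  0.01890454]
 [ 0.66961941  0.02942799 -0.74212118]
 [-0.74234893 -0.00439249 -0.66999909]] [-1.62364331  0.69831478 -0.73496264] [ 0.42484858  0.0350011  -0.01361922] 0.03405410199207928
```

Emit:
move_arm([
  [0,0,0,0,0,0,1],
  [0,0,0,0,0,0,1],
  [0,0,0,0,0,0,1],
  [0.93,0.024,0,0.001,-0.04,0.039,1],
  [0.93,0.024,0,0.001,-0.045,0.033,1],
  [0.93,0.024,0,0.001,-0.049,0.026,1],
  [0.93,0.024,0,0.001,-0.053,0.019,1],
  [0.93,0.024,0,0.002,-0.055,0.012,1],
])

```text
clock: 7.95
position: [0.5494, -0.2518, 0.129]
orientation: [[-0.023, 1.0, 0.007], [0.991, 0.024, -0.129], [-0.129, 0.004, -0.992]]
contact_force: [0.5, -1.0, -19.8]
grip_width: 0.011
grip_force: 30.0
```

Emit:
move_arm([
  [0.93,0.024,0,0.002,-0.056,0.004,1],
  [0.93,0.024,0,0.002,-0.056,-0.004,1],
  [0.93,0.024,0,0.002,-0.055,-0.012,1],
  [0.93,0.024,0,0.001,-0.053,-0.019,1],
  [0.93,0.024,0,0.001,-0.049,-0.026,1],
  [0.93,0.024,0,0.001,-0.045,-0.033,1],
  [0.93,0.024,0,0.001,-0.04,-0.039,1],
  [0,0,0,0,0,0,1],
])

```text
clock: 8.75
position: [0.5501, -0.2736, 0.1172]
orientation: [[-0.013, 1.0, -0.011], [0.663, 0.017, 0.748], [0.748, 0.002, -0.663]]
contact_force: [2.9, 7.5, -8.3]
grip_width: 0.0109
grip_force: 32.9
```

Run:
```python
from h import *
snap('wrist','w6.png')
for f in('w5.png','w6.png'):
    a=cv2.imread('pics/'+f).astype(int).sum(2)[100:350,150:400]; x=int(215/1.6)
    c=a[:,x-3:x+4].mean(1); print([ (i,int(c[i])) for i in range(60,235) if c[i]<330])
```

```text
[(190, 190), (191, 187), (192, 187), (193, 191), (228, 323), (229, 306), (230, 289), (231, 275), (232, 261), (233, 290)]
[(222, 323), (223, 311), (224, 299), (225, 290), (226, 281), (227, 259), (228, 244), (229, 303)]
```

Emit:
move_arm([
  [0,0,0,0,0,0,0.2],
  [0,0,0,0,0,0,0.2],
  [-0.93,-0.024,0,-0.001,0.04,0.039,0.2],
  [-0.93,-0.024,0,-0.001,0.045,0.033,0.2],
  [-0.93,-0.024,0,-0.001,0.049,0.026,0.2],
  [-0.93,-0.024,0,-0.001,0.053,0.019,0.2],
  [-0.93,-0.024,0,-0.002,0.055,0.012,0.2],
  [-0.93,-0.024,0,-0.002,0.056,0.004,0.2],
])

```text
clock: 9.6
position: [0.5515, -0.2569, 0.1333]
orientation: [[-0.024, 1.0, 0.008], [1.0, 0.024, -0.009], [-0.01, 0.008, -1.0]]
contact_force: [-0.6, -0.6, -0.7]
grip_width: 0.0341
grip_force: 0.0
```

Emit:
move_arm([
  [-0.93,-0.024,0,-0.002,0.056,-0.004,0.2],
  [-0.93,-0.024,0,-0.002,0.055,-0.012,0.2],
  [-0.93,-0.024,0,-0.001,0.053,-0.019,0.2],
  [-0.93,-0.024,0,-0.001,0.049,-0.026,0.2],
  [-0.93,-0.024,0,-0.001,0.045,-0.033,0.2],
  [-0.93,-0.024,0,-0.001,0.04,-0.039,0.2],
  [0,0,0,0,0,0,0.2],
])

```text
clock: 10.3
position: [0.5478, -0.2372, 0.1196]
orientation: [[-0.022, 1.0, 0.019], [0.67, 0.029, -0.742], [-0.742, -0.004, -0.67]]
contact_force: [-0.8, 0.0, -1.8]
grip_width: 0.0341
grip_force: 0.0
```

Emit:
move_arm([
  [0,0,0,0,0,0,1],
  [0,0,0,0,0,0,1],
  [0,0,0,0,0,0,1],
  [0.93,0.024,0,0.001,-0.04,0.039,1],
  [0.93,0.024,0,0.001,-0.045,0.033,1],
  [0.93,0.024,0,0.001,-0.049,0.026,1],
  [0.93,0.024,0,0.001,-0.053,0.019,1],
  [0.93,0.024,0,0.002,-0.055,0.012,1],
])

```text
clock: 11.1
position: [0.5494, -0.2519, 0.1288]
orientation: [[-0.023, 1.0, 0.007], [0.991, 0.024, -0.129], [-0.129, 0.004, -0.992]]
contact_force: [-0.6, 0.4, -20.4]
grip_width: 0.0111
grip_force: 30.0
```

Emit:
move_arm([
  [0.93,0.024,0,0.002,-0.056,0.004,1],
  [0.93,0.024,0,0.002,-0.056,-0.004,1],
  [0.93,0.024,0,0.002,-0.055,-0.012,1],
  [0.93,0.024,0,0.001,-0.053,-0.019,1],
  [0.93,0.024,0,0.001,-0.049,-0.026,1],
  [0.93,0.024,0,0.001,-0.045,-0.033,1],
  [0.93,0.024,0,0.001,-0.04,-0.039,1],
  [0,0,0,0,0,0,1],
])

```text
clock: 11.9
position: [0.5501, -0.2736, 0.1171]
orientation: [[-0.013, 1.0, -0.011], [0.663, 0.017, 0.748], [0.748, 0.002, -0.663]]
contact_force: [3.7, 7.4, -9.2]
grip_width: 0.011
grip_force: 32.9
```

Emit:
move_arm([
  [0,0,0,0,0,0,0.2],
  [0,0,0,0,0,0,0.2],
  [-0.93,-0.024,0,-0.001,0.04,0.039,0.2],
  [-0.93,-0.024,0,-0.001,0.045,0.033,0.2],
  [-0.93,-0.024,0,-0.001,0.049,0.026,0.2],
  [-0.93,-0.024,0,-0.001,0.053,0.019,0.2],
  [-0.93,-0.024,0,-0.002,0.055,0.012,0.2],
  [-0.93,-0.024,0,-0.002,0.056,0.004,0.2],
])

```text
clock: 12.7
position: [0.5516, -0.2568, 0.1337]
orientation: [[-0.025, 1.0, 0.009], [1.0, 0.025, -0.01], [-0.01, 0.009, -1.0]]
contact_force: [-0.3, -0.3, -0.4]
grip_width: 0.0345
grip_force: 0.0
```

Emit:
move_arm([
  [-0.93,-0.024,0,-0.002,0.056,-0.004,0.2],
  [-0.93,-0.024,0,-0.002,0.055,-0.012,0.2],
  [-0.93,-0.024,0,-0.001,0.053,-0.019,0.2],
  [-0.93,-0.024,0,-0.001,0.049,-0.026,0.2],
  [-0.93,-0.024,0,-0.001,0.045,-0.033,0.2],
  [-0.93,-0.024,0,-0.001,0.04,-0.039,0.2],
  [0,0,0,0,0,0,0.2],
])

```text
clock: 13.4
position: [0.548, -0.237, 0.12]
orientation: [[-0.022, 1.0, 0.02], [0.67, 0.03, -0.742], [-0.742, -0.003, -0.67]]
contact_force: [-0.0, 0.4, -1.4]
grip_width: 0.0344
grip_force: 0.0
```

Emit:
move_arm([
  [0,0,0,0,0,0,1],
  [0,0,0,0,0,0,1],
  [0,0,0,0,0,0,1],
  [0.93,0.024,0,0.001,-0.04,0.039,1],
  [0.93,0.024,0,0.001,-0.045,0.033,1],
  [0.93,0.024,0,0.001,-0.049,0.026,1],
  [0.93,0.024,0,0.001,-0.053,0.019,1],
  [0.93,0.024,0,0.002,-0.055,0.012,1],
])

```text
clock: 14.2
position: [0.5494, -0.252, 0.1291]
orientation: [[-0.023, 1.0, 0.007], [0.991, 0.024, -0.129], [-0.13, 0.004, -0.992]]
contact_force: [-0.0, 0.4, -20.0]
grip_width: 0.0112
grip_force: 29.9
```

Emit:
move_arm([
  [0.93,0.024,0,0.002,-0.056,0.004,1],
  [0.93,0.024,0,0.002,-0.056,-0.004,1],
  [0.93,0.024,0,0.002,-0.055,-0.012,1],
  [0.93,0.024,0,0.001,-0.053,-0.019,1],
  [0.93,0.024,0,0.001,-0.049,-0.026,1],
  [0.93,0.024,0,0.001,-0.045,-0.033,1],
  [0.93,0.024,0,0.001,-0.04,-0.039,1],
  [0,0,0,0,0,0,1],
])

```text
clock: 15.0
position: [0.5501, -0.2737, 0.1172]
orientation: [[-0.013, 1.0, -0.011], [0.664, 0.017, 0.748], [0.748, 0.002, -0.664]]
contact_force: [2.6, 7.6, -8.3]
grip_width: 0.0114
grip_force: 32.8
```

Run:
```python
from h import *
s=ctrl.observe();print(s['clock'],s['position'],s['orientation'],s['contact_force'],s['grip_width'])
snap('wrist','w7.png');snap('top','t7.png')
for f in('w5.png','w7.png'):
    a=cv2.imread('pics/'+f).astype(int).sum(2)[100:350,150:400]; x=int(215/1.6)
    c=a[:,x-3:x+4].mean(1); print([ (i,int(c[i])) for i in range(10,235) if c[i]<400])
```

```text
15.0 [ 0.5501033  -0.27374766  0.11724716] [[-0.01292579  0.99985556 -0.01103516]
 [ 0.66366288  0.01683336  0.74784237]
 [ 0.74792012  0.00234283 -0.66378461]] [ 2.64872936  7.59882312 -8.30090393] 0.011424387853761543
[(10, 88), (11, 90), (12, 90), (13, 92), (14, 105), (15, 102), (16, 95), (17, 96), (18, 97), (19, 97), (20, 99), (21, 99), (22, 102), (23, 102), (24, 101), (25, 103), (26, 101), (27, 101), (28, 102), (29, 102), (30, 103), (31, 104), (32, 105), (33, 106), (34, 106), (35, 108), (36, 107), (37, 108), (38, 120), (39, 313), (189, 397), (190, 190), (191, 187), (192, 187), (193, 191), (194, 358), (220, 397), (221, 390), (222, 384), (223, 377), (224, 370), (225, 363), (226, 354), (227, 339), (228, 323), (229, 306), (230, 289), (231, 275), (232, 261), (233, 290), (234, 338)]
[(10, 131), (11, 153), (12, 153), (13, 155), (14, 153), (15, 129), (16, 113), (17, 99), (18, 95), (19, 97), (20, 97), (21, 99), (22, 99), (23, 101), (24, 100), (25, 102), (26, 103), (27, 103), (28, 103), (29, 105), (30, 103), (31, 105), (32, 105), (33, 106), (34, 108), (35, 112), (36, 229), (54, 216), (55, 166), (56, 166), (57, 312), (214, 399), (215, 391), (216, 385), (217, 377), (218, 365), (219, 355), (220, 345), (221, 333), (222, 318), (223, 304), (224, 290), (225, 278), (226, 265), (227, 254), (228, 269), (229, 333), (230, 339), (231, 339), (232, 338), (233, 337), (234, 337)]
```

Run:
```python
from fit import *
p=[.5434,-.2557,.026,.193]
for f in(-10,-20,-24,-30,-40,-50,-60):
    a=np.radians(f); print(f,proj('w7.png',world(p,[[.006,-.0625*np.sin(a),.108+.0625*np.cos(a)]])))
```

```text
-10 [[283.808  158.3538]]
-20 [[283.6265 146.9936]]
-24 [[283.5579 143.6044]]
-30 [[283.4605 139.7248]]
-40 [[283.3152 136.2832]]
-50 [[283.1935 136.2241]]
-60 [[283.0958 139.0303]]
```

Emit:
move_arm([
  [0,0,0,0,0,0,0.2],
  [0,0,0,0,0,0,0.2],
  [-0.93,-0.024,0,-0.001,0.04,0.039,0.2],
  [-0.93,-0.024,0,-0.001,0.045,0.033,0.2],
  [-0.93,-0.024,0,-0.001,0.049,0.026,0.2],
  [-0.93,-0.024,0,-0.001,0.053,0.019,0.2],
  [-0.93,-0.024,0,-0.002,0.055,0.012,0.2],
  [-0.93,-0.024,0,-0.002,0.056,0.004,0.2],
])

```text
clock: 15.9
position: [0.5515, -0.2572, 0.1331]
orientation: [[-0.024, 1.0, 0.008], [1.0, 0.024, -0.009], [-0.009, 0.008, -1.0]]
contact_force: [-0.9, 0.1, -0.7]
grip_width: 0.034
grip_force: 0.0
```

Emit:
move_arm([
  [-0.93,-0.024,0,-0.002,0.056,-0.004,0.2],
  [-0.93,-0.024,0,-0.002,0.055,-0.012,0.2],
  [-0.93,-0.024,0,-0.001,0.053,-0.019,0.2],
  [-0.93,-0.024,0,-0.001,0.049,-0.026,0.2],
  [-0.93,-0.024,0,-0.001,0.045,-0.033,0.2],
  [-0.93,-0.024,0,-0.001,0.04,-0.039,0.2],
  [0,0,0,0,0,0,0.2],
])

```text
clock: 16.6
position: [0.5479, -0.2374, 0.1194]
orientation: [[-0.022, 1.0, 0.018], [0.67, 0.029, -0.742], [-0.742, -0.004, -0.67]]
contact_force: [-1.1, -0.3, -0.6]
grip_width: 0.0342
grip_force: 0.0
```

Emit:
move_arm([
  [0,0,0,0,0,0,1],
  [0,0,0,0,0,0,1],
  [0,0,0,0,0,0,1],
  [0.93,0.024,0,0.001,-0.04,0.039,1],
  [0.93,0.024,0,0.001,-0.045,0.033,1],
  [0.93,0.024,0,0.001,-0.049,0.026,1],
  [0.93,0.024,0,0.001,-0.053,0.019,1],
  [0.93,0.024,0,0.002,-0.055,0.012,1],
])

```text
clock: 17.4
position: [0.5494, -0.252, 0.1287]
orientation: [[-0.023, 1.0, 0.007], [0.991, 0.024, -0.129], [-0.129, 0.004, -0.992]]
contact_force: [0.4, -0.7, -20.1]
grip_width: 0.0112
grip_force: 29.9
```

Emit:
move_arm([
  [0.93,0.024,0,0.002,-0.056,0.004,1],
  [0.93,0.024,0,0.002,-0.056,-0.004,1],
  [0,0,0,0,0,0,1],
  [0,0,0,0,0,0,0],
  [0,0,0,0,0,0,0],
  [-0.93,-0.024,0,-0.002,0.056,0.004,0],
  [0,0,0,0,0,0.6,0],
  [0,0,0,0,0,0.9,0],
])

```text
clock: 18.2
position: [0.5476, -0.2513, 0.2018]
orientation: [[-0.029, 1.0, -0.005], [1.0, 0.029, 0.002], [0.002, -0.005, -1.0]]
contact_force: [-0.3, -1.2, -0.5]
grip_width: 0.0426
grip_force: 0.0
```

Run:
```python
from fit import *
s=ctrl.observe();print(s['clock'],s['position'],s['orientation'],s['contact_force'],s['grip_width'])
snap('wrist','w8.png')
p=[.5434,-.2557,.026,.193]
g=cv2.imread('pics/w8.png').astype(int).sum(2)
for f in range(-90,91,3):
    a=np.radians(f); u,v=proj('w8.png',world(p,[[.007,-.0625*np.sin(a),.108+.0625*np.cos(a)]]))[0]; u,v=int(round(u)),int(round(v))
    print(f,(u,v),g[v,u-3:u+4].mean().round() if 0<v<420 else '',end='; ')
```

```text
18.2 [ 0.5476 -0.2513  0.2018] [[-0.0291  0.9996 -0.0054]
 [ 0.9996  0.0291  0.0016]
 [ 0.0018 -0.0054 -1.    ]] [-0.2817 -1.1882 -0.5059] 0.04256646545121015
-90 (288, 142) 404.0; -87 (288, 143) 368.0; -84 (288, 144) 346.0; -81 (288, 144) 346.0; -78 (288, 146) 357.0; -75 (288, 147) 384.0; -72 (288, 148) 410.0; -69 (288, 150) 456.0; -66 (288, 152) 488.0; -63 (288, 154) 515.0; -60 (288, 157) 558.0; -57 (288, 160) 589.0; -54 (288, 163) 615.0; -51 (288, 166) 639.0; -48 (288, 169) 651.0; -45 (288, 173) 663.0; -42 (288, 176) 664.0; -39 (288, 180) 673.0; -36 (288, 184) 675.0; -33 (288, 189) 673.0; -30 (288, 193) 670.0; -27 (288, 197) 672.0; -24 (288, 202) 675.0; -21 (288, 206) 677.0; -18 (288, 211) 682.0; -15 (288, 215) 678.0; -12 (288, 220) 676.0; -9 (288, 224) 676.0; -6 (288, 229) 678.0; -3 (288, 233) 678.0; 0 (288, 237) 677.0; 3 (288, 241) 678.0; 6 (288, 245) 680.0; 9 (288, 249) 679.0; 12 (288, 253) 676.0; 15 (288, 256) 677.0; 18 (288, 259) 679.0; 21 (287, 262) 681.0; 24 (287, 265) 680.0; 27 (287, 268) 678.0; 30 (287, 270) 676.0; 33 (287, 272) 676.0; 36 (287, 274) 676.0; 39 (287, 275) 676.0; 42 (287, 277) 627.0; 45 (287, 278) 643.0; 48 (287, 279) 660.0; 51 (287, 280) 590.0; 54 (287, 280) 590.0; 57 (287, 280) 590.0; 60 (287, 280) 590.0; 63 (287, 280) 590.0; 66 (287, 280) 590.0; 69 (287, 279) 660.0; 72 (287, 279) 660.0; 75 (287, 278) 643.0; 78 (287, 277) 627.0; 81 (287, 276) 675.0; 84 (287, 274) 676.0; 87 (287, 273) 676.0; 90 (287, 271) 676.0;
```

```bash
python3 - <<'E'
from fit import *
g=viewer.grab_frame('wrist');K=g['camera_matrix'];M=np.array(g['mount']);Mi=np.linalg.inv(M)
print(M.round(3))
for x in(0,.011):
  for d in(0,.01,.02,.03):
    c=Mi@[x,0,-d,1];q=K@c[:3];print(x,d,(q[:2]/q[2]).round(1))
E
python3 - <<'E'
import cv2,numpy as np
a=cv2.imread('pics/w8.png')[180:360,160:410]
cv2.imwrite('pics/c8.png',cv2.resize(a,None,fx=3,fy=3))
E
```

```text
[[ 0.001 -0.95  -0.311  0.08 ]
 [ 1.     0.     0.002 -0.001]
 [-0.002 -0.311  0.95  -0.17 ]
 [ 0.     0.     0.     1.   ]]
0 0 [284.  250.3]
0 0.01 [284.1 257.5]
0 0.02 [284.1 265.5]
0 0.03 [284.2 274.5]
0.011 0 [284.  233.9]
0.011 0.01 [284.1 240.4]
0.011 0.02 [284.1 247.6]
0.011 0.03 [284.2 255.7]
```

View pics/c8.png

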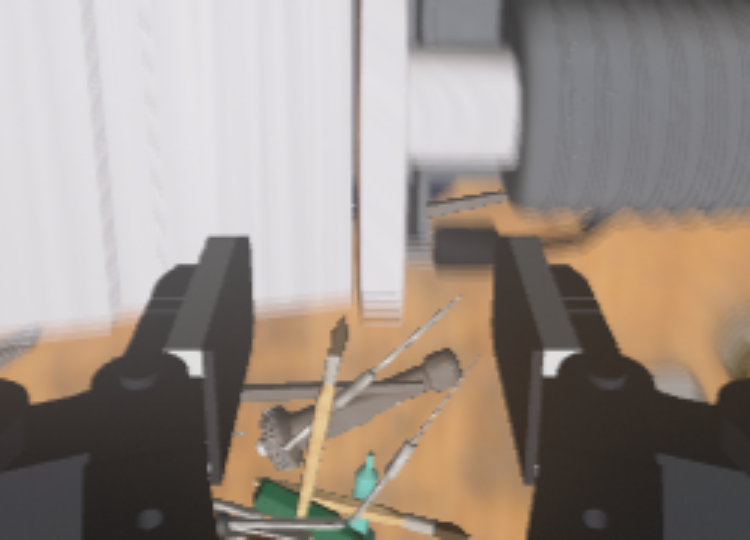

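The wrist view confirms that the pad tips (row 259) sit about 29 mm behind the nominal TCP, and I'll allow for that. The disc has made a good full turn, so I move to the square.

Emit:
move_arm([
  [0,0,-0.07,-0.39,0.79,0,0],
  [0,0,0,-0.39,0.79,0,0],
  [0,0,0,-0.39,0.79,0,0],
  [0,0,0,-0.39,0.79,0,0],
  [0,0,0,-0.4,0.78,0,0],
  [0,0,0,0,0,0,0],
  [0,0,0,0,0,0,0],
])

```text
clock: 19.0
position: [0.4521, -0.0571, 0.2048]
orientation: [[-0.018, 1.0, 0.004], [1.0, 0.018, -0.003], [-0.003, 0.004, -1.0]]
contact_force: [0.2, 0.3, -0.3]
grip_width: 0.0424
grip_force: 0.0
```

Run:
```python
from fit import *
s=ctrl.observe();print(s['clock'],s['qpos'],s['position'],s['orientation'],s['contact_force'],s['grip_width'])
g=snap('wrist','w9.png')
q=[.4491,-.0292,1.5895]
print(proj('w9.png',world(q,[[-.05,.009,.024],[-.05,-.009,.024],[.05,.009,.024],[.05,-.009,.024],[.05,0,.09]],.016)))
a=g['pixels'][60:260,220:350]
o=cv2.resize(a,None,fx=3,fy=3,interpolation=2)
cv2.imwrite('pics/c9.png',o)
```

```text
19.0 [-18.0447  -3.3057 104.384   -0.0736  78.6518 -19.0753] [ 0.4521 -0.0571  0.2048] [[-0.0182  0.9998  0.0041]
 [ 0.9998  0.0182 -0.0027]
 [-0.0027  0.004  -1.    ]] [ 0.1804  0.3148 -0.2626] 0.042386597153271664
[[273.2745 206.8827]
 [288.6092 206.8625]
 [272.2751 117.36  ]
 [289.1209 117.3662]
 [280.3871 117.9386]]
```

View pics/c9.png

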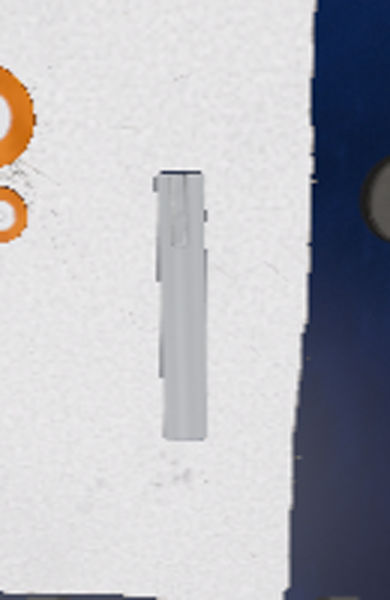

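The stock's free end is at about (281, 206) full-frame and its blade end at (280, 117), matching the model within 1 px. I'll descend to it.

Emit:
move_arm([
  [0,0,0.08,-0.04,0.06,-0.9,0],
  [0,0,0,0,0,-0.9,0],
  [0,0,0,0,0,-0.9,0],
  [0,0,0,0,0,-0.5,0],
  [0,0,0,0,0,-0.3,0],
  [0,0,0,0,0,0,0],
  [0,0,0,0,0,0,0],
])

```text
clock: 19.75
position: [0.4508, -0.0561, 0.0287]
orientation: [[-0.026, 1.0, 0.001], [1.0, 0.026, -0.001], [-0.001, 0.001, -1.0]]
contact_force: [-0.2, 0.1, 0.9]
grip_width: 0.0428
grip_force: 0.0
```

Run:
```python
from fit import *
s=ctrl.observe();print(s['clock'],s['position'],s['orientation'],s['contact_force'],s['grip_width'])
```

```text
19.75 [ 0.4508 -0.0561  0.0287] [[-0.0257  0.9997  0.001 ]
 [ 0.9997  0.0257 -0.0007]
 [-0.0007  0.0009 -1.    ]] [-0.243   0.1108  0.9422] 0.042803984846074394
```

Emit:
move_arm([
  [0,0,0,-0.02,0.02,-0.16,0],
  [0,0,0,0,0,-0.16,0],
  [0,0,0,0,0,0,0],
])

```text
clock: 20.05
position: [0.4481, -0.0539, 0.0116]
orientation: [[-0.027, 1.0, -0.001], [1.0, 0.027, 0.0], [0.0, -0.001, -1.0]]
contact_force: [-0.8, 1.0, -0.6]
grip_width: 0.0429
grip_force: 0.0
```

Emit:
move_arm([
  [0,0,0,0,0,-0.1,0],
  [0,0,0,0,0,-0.1,0],
  [0,0,0,0,0,-0.1,0],
  [0,0,0,0,0,0,0],
])

```text
clock: 20.45
position: [0.448, -0.0538, -0.0036]
orientation: [[-0.027, 1.0, -0.002], [1.0, 0.027, 0.001], [0.001, -0.002, -1.0]]
contact_force: [-0.5, 0.5, 0.2]
grip_width: 0.0427
grip_force: 0.0
```

Emit:
move_arm([
  [0,0,0,0.03,0,0,0],
  [0,0,0,0,0,0,1],
  [0,0,0,0,0,0,1],
  [0,0,0,0,0,0,1],
  [0,0,0,0,0,0,1],
  [0,0,0,0,0,0,1],
], grip_force=80)

```text
clock: 21.05
position: [0.4508, -0.0542, -0.0022]
orientation: [[-0.027, 1.0, 0.001], [1.0, 0.027, -0.0], [-0.0, 0.001, -1.0]]
contact_force: [-1.3, 0.7, 5.6]
grip_width: 0.0155
grip_force: 80.2
```

Emit:
move_arm([
  [0,0,0,0,0,0.2,1],
  [0,0,0,0,0,0.5,1],
  [0,0,0,0,0,0.9,1],
  [0,0,0,0,0,0.9,1],
  [0,0,0,0,0,0.9,1],
  [0,0,0,0,0,0.6,1],
  [0,0,0,0,0,0,1],
  [0,0,0,0,0,0,1],
])

```text
clock: 21.85
position: [0.4499, -0.054, 0.197]
orientation: [[-0.026, 1.0, 0.0], [1.0, 0.026, -0.0], [-0.0, 0.0, -1.0]]
contact_force: [-0.2, 0.3, -3.0]
grip_width: 0.0158
grip_force: 79.4
```

Run:
```python
from fit import *
s=ctrl.observe();print(s['clock'],s['position'],s['orientation'],s['contact_force'],s['ft_torque'],s['grip_width'])
g=snap('wrist','w10.png');h=snap('side','s10.png')
o=np.zeros((480,800,3),np.uint8);o[:480,:480]=cv2.resize(g['pixels'][60:300,160:400],(480,480),interpolation=2);o[:320,480:]=cv2.resize(h['pixels'][60:220,260:420],(320,320),interpolation=2)
cv2.imwrite('pics/c10.png',o)
```

```text
21.85 [ 0.4499 -0.054   0.197 ] [[-0.0265  0.9996  0.0001]
 [ 0.9996  0.0265 -0.0001]
 [-0.0001  0.0001 -1.    ]] [-0.159   0.3327 -3.0055] [-0.0429  0.064   0.0581] 0.015807425522418605
```

View pics/c10.png

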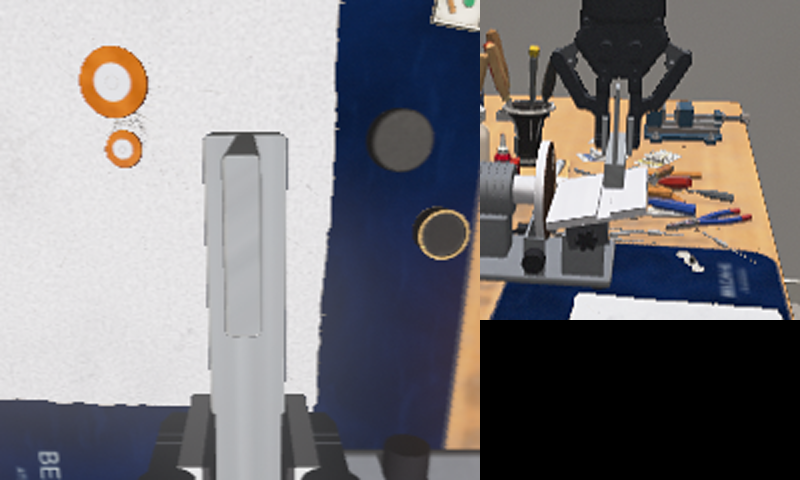

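I've now viewed more pictures than the 10 allowed (12), so I'll view no more and go on by numbers alone. The view shows the square firmly and squarely held. I'll fit its pose in the grip from those pixels.

Run:
```python
from fit import *
from scipy.spatial.transform import Rotation as R
f='w10.png'
c=lambda x,y:(160+(x+.5)/2-.5,60+(y+.5)/2-.5)
pts=np.array([[.05,.002,.09],[.05,-.002,.09],[.03,.002,.09],[.03,-.002,.09],[.05,.009,.024],[.05,-.009,.024]])
px=np.array([c(222,155),c(262,155),c(222,337),c(261,337),c(202,134),c(287,134)])
R0=R.from_euler('z',1.597)
def W(p): return (R.from_rotvec(p[3:])*R0).apply(pts)+p[:3]
def r(p): return np.r_[(proj(f,W(p))-px).ravel(), p[3:]/.05]
s=least_squares(r,[.45,-.03,.22,0,0,0],x_scale=[.01]*3+[.1]*3)
print(s.x, r(s.x)[:12].reshape(-1,2).round(1).tolist())
rot=(R.from_rotvec(s.x[3:])*R0)
heel=rot.apply([.05,0,0])+s.x[:3]; st=ctrl.observe()
print('heel',heel,'heel-TCP in tool',st['orientation'].T@(heel-st['position']))
print('square axes in world',rot.as_matrix())
```

```text
[ 0.448  -0.0285  0.2141 -0.0021 -0.0002 -0.0039] [[0.2, -0.1], [-0.3, -0.0], [0.9, 0.0], [-0.9, 0.1], [-0.4, -0.1], [0.4, 0.1]]
heel [0.4469 0.0215 0.214 ] heel-TCP in tool [ 0.075   0.0004 -0.0191]
square axes in world [[-0.0223 -0.9998 -0.0002]
 [ 0.9997 -0.0223  0.0021]
 [-0.0022 -0.0002  1.    ]]
```

Emit:
move_arm([
  [0,0,-0.951,0.022,-0.37,0.1,1],
  [0,0,-0.951,0.022,-0.37,0,1],
  [0,0,-0.951,0.022,-0.37,0,1],
  [0,0,-0.951,0.022,-0.37,0,1],
  [0,0,-0.951,0.022,-0.37,0,1],
  [0,0,-0.951,0.022,-0.37,0,1],
  [0,0,-0.951,0.022,-0.37,0,1],
  [0,0,-0.951,0.022,-0.37,0,1],
])

```text
clock: 22.75
position: [0.4574, -0.2017, 0.199]
orientation: [[0.9, 0.435, -0.005], [0.435, -0.9, 0.004], [-0.003, -0.005, -1.0]]
contact_force: [0.2, -0.1, -2.0]
grip_width: 0.0158
grip_force: 79.3
```

Emit:
move_arm([
  [0,0,-0.951,0.022,-0.37,0,1],
  [0,0,-0.951,0.022,-0.37,0,1],
  [0,0,-0.951,0.022,-0.37,0,1],
  [0,0,0,0,0,0,1],
  [0,0,0,0,0,0,1],
])

```text
clock: 23.25
position: [0.461, -0.2566, 0.1997]
orientation: [[1.0, 0.029, -0.004], [0.029, -1.0, 0.004], [-0.004, -0.004, -1.0]]
contact_force: [0.1, 0.8, -2.2]
grip_width: 0.016
grip_force: 79.2
```

```bash
cat > q.py <<'E'
from fit import *
s=ctrl.observe();print(s['clock'],s['qpos'],s['position'],s['contact_force'],s['ft_torque'],s['grip_width']);print(s['orientation'])
E
python3 q.py
```

```text
23.25 [-38.516    6.482   94.9596   0.0289  78.8706  49.8089] [ 0.461  -0.2566  0.1997] [ 0.0798  0.7781 -2.231 ] [0.0461 0.0495 0.0453] 0.01597355235077372
[[ 0.9996  0.0291 -0.004 ]
 [ 0.0291 -0.9996  0.0038]
 [-0.0038 -0.0039 -1.    ]]
```

Emit:
move_arm([
  [0,0,0,0,0,-0.6,1],
  [0,0,0,0,0,-0.6,1],
  [0,0,0,0,-0.01,-0.4,1],
  [0,0,0,0,0,-0.3,1],
  [0,0,0,0,0,0,1],
  [0,0,0,0,0,0,1],
  [0,0,0,0,0,0,1],
])

```text
clock: 23.95
position: [0.4631, -0.2582, 0.1083]
orientation: [[1.0, 0.029, 0.001], [0.029, -1.0, -0.001], [0.001, 0.001, -1.0]]
contact_force: [-0.2, -0.3, -2.1]
grip_width: 0.0158
grip_force: 79.3
```

```bash
python3 q.py
```

```text
23.95 [-38.4994  12.0922 100.0612   0.0071  67.7446  49.8281] [ 0.4631 -0.2582  0.1083] [-0.1859 -0.3065 -2.0798] [0.0359 0.0674 0.0015] 0.01584562728453803
[[ 0.9996  0.0291  0.0015]
 [ 0.0291 -0.9996 -0.001 ]
 [ 0.0014  0.0011 -1.    ]]
```

Emit:
move_arm([
  [0,0,0,0.03,0,-0.06,1],
  [0,0,0,0,0,-0.06,1],
  [0,0,0,0,0,-0.06,1],
  [0,0,0,0,0,0,1],
])

```text
clock: 24.35
position: [0.4642, -0.2584, 0.0988]
orientation: [[1.0, 0.028, 0.001], [0.028, -1.0, -0.001], [0.001, 0.001, -1.0]]
contact_force: [0.4, 0.9, 0.9]
grip_width: 0.0156
grip_force: 79.7
```

Emit:
move_arm([
  [0,0,0,0,0,-0.06,1],
  [0,0,0,0,0,-0.06,1],
  [0,0,0,0,0,-0.06,1],
  [0,0,0,0,0,0,1],
])

```text
clock: 24.75
position: [0.4634, -0.2586, 0.0898]
orientation: [[1.0, 0.028, -0.001], [0.028, -1.0, -0.001], [-0.001, 0.001, -1.0]]
contact_force: [-2.7, -0.7, 4.2]
grip_width: 0.0161
grip_force: 80.1
```

```bash
python3 q.py
```

```text
24.75 [-38.4599  13.6219 100.6752  -0.0856  65.7267  49.9516] [ 0.4634 -0.2586  0.0898] [-2.7252 -0.7155  4.1541] [-0.0508  0.6744 -0.0139] 0.016111670454782023
[[ 0.9996  0.0283 -0.0012]
 [ 0.0283 -0.9996 -0.0008]
 [-0.0012  0.0008 -1.    ]]
```

Emit:
move_arm([
  [0,0,0,0,0,-0.05,1],
  [0,0,0,0,0,-0.05,1],
  [0,0,0,0,0,0,1],
])

```text
clock: 25.05
position: [0.4633, -0.2586, 0.0847]
orientation: [[1.0, 0.028, -0.001], [0.028, -1.0, -0.001], [-0.001, 0.001, -1.0]]
contact_force: [-2.8, 0.2, 3.4]
grip_width: 0.0161
grip_force: 80.1
```

Emit:
move_arm([
  [0,0,0,0,0,-0.04,1],
  [0,0,0,0,0,-0.04,1],
  [0,0,0,0,0,0,1],
])

```text
clock: 25.35
position: [0.4634, -0.2586, 0.0806]
orientation: [[1.0, 0.028, -0.001], [0.028, -1.0, -0.001], [-0.001, 0.001, -1.0]]
contact_force: [-3.3, -0.0, 4.2]
grip_width: 0.0159
grip_force: 80.2
```

```bash
python3 q.py
```

```text
25.35 [-38.4627  14.3446 101.0311  -0.0922  64.6428  49.9493] [ 0.4634 -0.2586  0.0806] [-3.3243 -0.0048  4.2438] [-0.1802  0.8469 -0.0634] 0.01590109174723034
[[ 0.9996  0.0284 -0.0012]
 [ 0.0284 -0.9996 -0.0009]
 [-0.0012  0.0009 -1.    ]]
```

```bash
cat > tm.py <<'E'
from fit import *
import sys
f=sys.argv[1]; snap('wrist',f)
A=cv2.cvtColor(cv2.imread('pics/w10.png'),6);B=cv2.cvtColor(cv2.imread('pics/'+f),6)
ed=lambda g:cv2.Canny(cv2.GaussianBlur(g,(3,3),0),15,45)
# row profile along blade/stock middle column and right half
for n,g in(('w10',A),(f,B)):
    print(n,'mid',[int(v) for v in g[100:250:3,278:285].mean(1)])
    d=np.abs(np.diff(g[100:260,274:288].astype(float).mean(1)));i=np.argsort(-d)[:6];print('  row steps',sorted((int(k)+100,int(d[k])) for k in i))
    for v in(170,220):
        d=np.diff(g[v:v+6,240:325].astype(float).mean(0));i=np.argsort(-abs(d))[:6];print('  cols at',v,sorted((int(k)+240,int(d[k])) for k in i))
E
python3 tm.py w11.png
```

```text
w10 mid [227, 227, 228, 229, 226, 227, 227, 226, 226, 81, 75, 76, 78, 182, 182, 180, 180, 180, 179, 178, 179, 180, 181, 183, 183, 184, 185, 184, 182, 180, 179, 179, 182, 183, 183, 182, 182, 180, 180, 180, 180, 180, 181, 188, 188, 187, 187, 187, 187, 186]
  row steps [(125, 149), (126, 19), (127, 15), (136, 46), (137, 63), (228, 19)]
  cols at 170 [(261, -65), (270, -34), (271, 25), (290, 20), (302, 39), (323, -31)]
  cols at 220 [(271, -34), (301, -46), (302, 71), (318, -44), (319, -79), (320, -37)]
w11.png mid [180, 181, 181, 181, 92, 98, 102, 103, 173, 57, 53, 54, 128, 128, 127, 126, 126, 126, 125, 126, 126, 128, 128, 129, 130, 130, 130, 129, 127, 126, 127, 129, 130, 130, 130, 129, 129, 128, 128, 128, 128, 129, 134, 134, 134, 134, 133, 133, 133, 133]
  row steps [(110, 67), (111, 19), (121, 28), (122, 42), (125, 117), (134, 66)]
  cols at 170 [(261, -45), (270, -24), (271, 18), (289, -12), (290, 14), (303, 29)]
  cols at 220 [(262, -12), (263, -28), (289, -12), (301, -14), (302, 45), (303, 15)]
```

Emit:
move_arm([
  [0,-0.04,0,0.03,0,0,1],
  [0,0,0,0.03,0,0,1],
  [0,0,0,0,0,0,1],
])

```text
clock: 25.7
position: [0.4668, -0.2583, 0.0805]
orientation: [[1.0, 0.028, 0.006], [0.028, -1.0, -0.0], [0.006, 0.0, -1.0]]
contact_force: [-4.1, -0.5, 5.5]
grip_width: 0.016
grip_force: 80.3
```

Emit:
move_arm([
  [0,0,0,0.02,0,0,1],
  [0,0,0,0.02,0,0,1],
  [0,0,0,0,0,0,1],
])

```text
clock: 26.0
position: [0.468, -0.2582, 0.0803]
orientation: [[1.0, 0.028, 0.004], [0.028, -1.0, -0.0], [0.004, 0.0, -1.0]]
contact_force: [-6.8, -0.6, 5.5]
grip_width: 0.0157
grip_force: 80.3
```

```bash
python3 q.py
```

```text
26.0 [-38.2566  14.6383 100.7009   0.1558  64.4812  50.0524] [ 0.468  -0.2582  0.0803] [-6.7779 -0.5874  5.4908] [-0.16    1.1336  0.0247] 0.015699992504122868
[[ 0.9996  0.0283  0.004 ]
 [ 0.0283 -0.9996 -0.    ]
 [ 0.004   0.0001 -1.    ]]
```

Emit:
move_arm([
  [0,0,0,0,0,-0.02,1],
  [0,0,0,0,0,-0.02,1],
  [0,0,0,0,0,0,1],
])

```text
clock: 26.3
position: [0.468, -0.2582, 0.0783]
orientation: [[1.0, 0.028, 0.004], [0.028, -1.0, 0.0], [0.004, 0.0, -1.0]]
contact_force: [-5.8, -0.4, 5.2]
grip_width: 0.0158
grip_force: 80.4
```

Emit:
move_arm([
  [0,0,0,0,0,-0.02,1],
  [0,0,0,0,0,0,1],
])

```text
clock: 26.5
position: [0.468, -0.2582, 0.0776]
orientation: [[1.0, 0.028, 0.004], [0.028, -1.0, -0.0], [0.004, 0.0, -1.0]]
contact_force: [-7.4, -0.2, 7.5]
grip_width: 0.016
grip_force: 80.6
```

```bash
python3 q.py; python3 tm.py w12.png | tail -4
```

```text
26.5 [-38.2618  14.8497 100.806    0.1649  64.155   50.0445] [ 0.468  -0.2582  0.0776] [-7.437  -0.2114  7.5328] [-0.0343  1.0881 -0.0082] 0.016021424881361084
[[ 0.9996  0.0283  0.0042]
 [ 0.0283 -0.9996 -0.    ]
 [ 0.0042  0.0001 -1.    ]]
w12.png mid [180, 178, 177, 178, 180, 181, 182, 183, 183, 182, 93, 56, 56, 130, 129, 128, 128, 128, 128, 127, 127, 128, 129, 130, 131, 131, 131, 132, 130, 129, 128, 128, 130, 131, 131, 131, 130, 130, 129, 129, 129, 129, 130, 135, 135, 135, 135, 134, 134, 135]
  row steps [(127, 46), (128, 42), (131, 14), (132, 16), (137, 61), (138, 11)]
  cols at 170 [(261, -42), (270, -24), (271, 17), (289, -14), (290, 11), (303, 28)]
  cols at 220 [(262, -16), (263, -24), (271, -17), (289, -23), (302, 45), (303, 15)]
```

```bash
cat > tilt.py <<'E'
from fit import *
import sys
def score(f,t,lines):
    g=cv2.GaussianBlur(cv2.cvtColor(cv2.imread('pics/'+f),6),(3,3),0).astype(np.float32); out=0
    p=[.5434,-.2557,.026,t]
    for a,b in lines:
        P=proj(f,tab(p,np.linspace(a,b,40))).astype(np.float32); d=P[-1]-P[0];n=np.array([-d[1],d[0]])/np.hypot(*d)
        s=lambda Q:cv2.remap(g,Q[:,0].reshape(1,-1).astype(np.float32),Q[:,1].reshape(1,-1).astype(np.float32),1).ravel()
        out+=abs((s(P+n*1.2)-s(P-n*1.2)).mean())
    return out
L={'side':[((-.008,.075,0),(-.117,.075,0)),((-.12,.07,0),(-.12,-.07,0)),((-.008,.075,-.012),(-.117,.075,-.012))]}
snap('side',sys.argv[1])
T=np.arange(-.1,.3,.01)
for f in('side0.png',sys.argv[1]):
    v=[score(f,t,L['side'][:1])+score(f,t,L['side'][2:]) for t in T]; w=[score(f,t,L['side'][1:2]) for t in T]
    for q in(v,w): i=np.argsort(q)[-4:][::-1];print(f,[(T[k].round(2),round(float(q[k]),1)) for k in i])
E
python3 tilt.py s12.png
```

```text
side0.png [(np.float64(0.23), 102.4), (np.float64(0.22), 101.5), (np.float64(0.24), 99.3), (np.float64(0.21), 97.8)]
side0.png [(np.float64(0.18), 90.4), (np.float64(0.19), 90.4), (np.float64(0.17), 89.7), (np.float64(0.2), 89.3)]
s12.png [(np.float64(-0.0), 105.7), (np.float64(0.01), 105.4), (np.float64(-0.01), 103.1), (np.float64(0.02), 101.5)]
s12.png [(np.float64(0.01), 76.2), (np.float64(0.02), 75.9), (np.float64(-0.0), 75.8), (np.float64(0.03), 74.8)]
```

Emit:
move_arm([
  [0,0,0,0,0,-0.02,1],
  [0,0,0,0,0,0,1],
])

```text
clock: 26.8
position: [0.4679, -0.2582, 0.077]
orientation: [[1.0, 0.028, 0.004], [0.028, -1.0, 0.0], [0.004, 0.0, -1.0]]
contact_force: [-8.4, 0.6, 10.1]
grip_width: 0.0159
grip_force: 81.0
```

```bash
python3 q.py
```

```text
26.8 [-38.2635  14.8891 100.829    0.1594  64.1027  50.0422] [ 0.4679 -0.2582  0.077 ] [-8.4029  0.5833 10.1379] [0.1598 1.2245 0.0157] 0.015931612018606916
[[ 0.9996  0.0284  0.004 ]
 [ 0.0284 -0.9996  0.    ]
 [ 0.004   0.0001 -1.    ]]
```

Emit:
move_arm([
  [0,0.02,0,0,0,0.01,1],
  [0,0,0,0,0,0,1],
  [0,0,0,0,0,0,1],
])

```text
clock: 27.1
position: [0.4678, -0.2582, 0.0771]
orientation: [[1.0, 0.028, 0.001], [0.028, -1.0, 0.0], [0.001, -0.0, -1.0]]
contact_force: [-7.4, 0.4, 7.5]
grip_width: 0.0158
grip_force: 80.5
```

```bash
python3 q.py; python3 tilt.py s13.png|tail -2; python3 tm.py w13.png | tail -4|cut -c1-160
```

```text
27.1 [-38.2015  14.9807 100.7077   0.0439  64.2687  50.1676] [ 0.4678 -0.2582  0.0771] [-7.4293  0.393   7.492 ] [0.0016 1.047  0.0481] 0.015838103452030863
[[ 0.9996  0.0281  0.001 ]
 [ 0.0281 -0.9996  0.0001]
 [ 0.001  -0.0001 -1.    ]]
s13.png [(np.float64(-0.0), 107.4), (np.float64(-0.01), 106.9), (np.float64(0.01), 104.9), (np.float64(-0.02), 104.0)]
s13.png [(np.float64(-0.0), 75.8), (np.float64(0.01), 75.8), (np.float64(-0.01), 74.9), (np.float64(0.02), 74.9)]
w13.png mid [179, 178, 177, 177, 179, 181, 182, 182, 183, 183, 92, 65, 57, 58, 119, 130, 129, 128, 128, 128, 127, 127, 128, 129, 130, 131, 131, 131, 132, 131, 1
  row steps [(128, 68), (129, 18), (132, 20), (133, 6), (141, 59), (142, 11)]
  cols at 170 [(261, -43), (270, -26), (271, 20), (289, -26), (290, 18), (303, 40)]
  cols at 220 [(262, -25), (263, -18), (271, -22), (272, 16), (289, -22), (302, 47)]
```

```bash
cat > bl.py <<'E'
from fit import *
import sys
def rows(f):
    g=cv2.cvtColor(cv2.imread('pics/'+f),6).astype(float)
    c=g[:,274:288].mean(1)
    def sub(a,b,s):
        d=np.diff(c[a:b])*s; k=int(np.argmax(d)); w=np.clip(d[max(k-2,0):k+3],0,None); return a+.5+(w*np.arange(max(k-2,0),max(k-2,0)+len(w))).sum()/w.sum()
    return sub(131,147,1),sub(215,240,1)
for f in sys.argv[1:]:
    o,i=rows(f)
    K,M=load(f);
    # tool-frame: recover mount from w10-independent constant
    print(f,round(o,2),round(i,2),round(i-o,2))
E
python3 bl.py w10.png w11.png w12.png w13.png
python3 - <<'E'
from fit import *
g=viewer.grab_frame('wrist');K=g['camera_matrix'];Mi=np.linalg.inv(np.array(g['mount']))
def pr(x,z): c=Mi@[x,0,z,1];q=K@c[:3];return (q[1]/q[2])
from scipy.optimize import fsolve
for n,o,i in(('w10',137,228.5),):
    pass
import subprocess
for l in subprocess.check_output('python3 bl.py w10.png w11.png w12.png w13.png',shell=True,text=True).splitlines():
    n,o,i=l.split()[:3];o,i=float(o),float(i)
    # unknown tip x,z ; blade top rigid 20mm, pitch a
    for a in(0,):
        s=fsolve(lambda p:[pr(p[0],p[1])-o,pr(p[0]-.02,p[1])-i],[.075,-.108]); print(n,'tip x,z in tool (no pitch)',s.round(5))
E
```

```text
w10.png 137.07 228.51 91.44
w11.png 134.36 225.51 91.15
w12.png 137.65 227.47 89.82
w13.png 141.65 231.96 90.31
w10.png tip x,z in tool (no pitch) [ 0.0752 -0.1072]
w11.png tip x,z in tool (no pitch) [ 0.0757 -0.1066]
w12.png tip x,z in tool (no pitch) [ 0.075 -0.106]
w13.png tip x,z in tool (no pitch) [ 0.0743 -0.1069]
```

```bash
python3 - <<'E'
from fit import *
for t in(0,.02):
    p=[.5434,-.2557,.026,t]
    print(t,proj('w13.png',tab(p,[[-.12,.075,0],[-.12,-.075,0],[-.078,.075,0],[-.062,.075,0],[0,.075,0],[0,-.075,0],[-.078,-.075,0]])).round(1).tolist())
E
python3 - <<'E'
import sys;sys.argv=['x','w13.png']
sys.path.insert(0,'.')
import os;os.chdir('.')
from fit import *
# joint edge fit in w13: x,y shift of table + tilt, using table +-y side edges near hinge, slot lines and hinge line
from scipy.optimize import minimize
def mk(f): return cv2.GaussianBlur(cv2.cvtColor(cv2.imread('pics/'+f),6),(3,3),0).astype(np.float32)
def sc(g,f,p,lines):
    o=[]
    for a,b in lines:
        P=proj(f,tab(p,np.linspace(a,b,40)));d=P[-1]-P[0];n=np.array([-d[1],d[0]])/np.hypot(*d)
        s=lambda Q:cv2.remap(g,Q[:,0].reshape(1,-1).astype(np.float32),Q[:,1].reshape(1,-1).astype(np.float32),1).ravel()
        o.append(abs(np.median(s(P+n*1.2)-s(P-n*1.2))))
    return np.array(o)
f='w13.png';g=mk(f)
L=[((-.01,.075,0),(-.055,.075,0)),((-.085,.075,0),(-.115,.075,0)),((-.01,-.075,0),(-.055,-.075,0)),((-.12,.045,0),(-.12,.07,0)),((-.12,-.045,0),(-.12,-.07,0)),((0,.045,0),(0,.07,0)),((-.062,.045,0),(-.062,.07,0)),((-.078,.045,0),(-.078,.07,0))]
for t in np.arange(-.03,.031,.005): print(t.round(3),sc(g,f,[.5434,-.2557,.026,t],L).round(0))
E
```

```text
0 [[160.3, 333.5], [405.0, 334.0], [151.2, 272.4], [147.3, 246.7], [129.8, 130.3], [436.4, 131.3], [414.4, 273.0]]
0.02 [[158.8, 336.2], [406.5, 336.7], [150.0, 273.8], [146.3, 247.6], [129.8, 130.3], [436.4, 131.3], [415.6, 274.4]]
-0.03 [ 2.  6. 39.  1.  0. 72.  1. 52.]
-0.025 [ 0.  4. 37.  1.  0. 72.  1. 65.]
-0.02 [ 0.  1. 36.  1.  0. 72.  1. 70.]
-0.015 [ 0.  1. 34.  1.  1. 72.  1. 70.]
-0.01 [ 0.  1. 32.  0.  2. 72.  1. 67.]
-0.005 [ 0.  2. 30.  1.  1. 72.  2. 58.]
0.0 [ 0.  3. 28.  0.  0. 72.  2. 45.]
0.005 [ 0.  3. 26.  0.  0. 72.  1. 30.]
0.01 [ 0.  1. 23.  1.  0. 72.  2. 17.]
0.015 [ 0.  1. 18.  1.  0. 72.  2. 10.]
0.02 [ 0.  1. 14.  0.  0. 72.  2.  4.]
0.025 [ 1.  0. 11.  1.  0. 72.  2.  1.]
0.03 [ 2.  0.  8.  1.  0. 72.  1.  1.]
```

Run:
```python
from fit import *
for f in('w12.png','w13.png'):
    g=cv2.cvtColor(cv2.imread('pics/'+f),6).astype(float)
    for cs in((165,172),(178,186),(195,203)):
        c=g[:,cs[0]:cs[1]].mean(1);d=np.diff(c);print(f,cs,[(v,int(d[v])) for v in range(110,360) if abs(d[v])>9])
```

```text
w12.png (165, 172) [(126, -103), (127, -12), (130, 17), (131, 98), (266, -48), (267, -35), (271, 78), (312, -30), (313, -16), (314, -34), (315, -17), (316, -14), (353, 14), (354, 18), (355, 19), (356, 32), (357, 19), (358, 16)]
w12.png (178, 186) [(126, -69), (127, -43), (130, 15), (131, 101), (266, -44), (267, -39), (271, 75), (303, -12), (304, -29), (305, -27), (306, -24), (307, -16), (348, 17), (353, -9), (354, -23)]
w12.png (195, 203) [(126, -20), (127, -94), (131, 110), (266, -44), (267, -39), (271, 73), (272, 11), (301, -31), (302, -68), (303, -12)]
w13.png (165, 172) [(126, -34), (127, -80), (130, 29), (131, 80), (266, -82), (270, 11), (271, 75), (312, -30), (313, -16), (314, -34), (315, -17), (316, -13), (353, 14), (354, 18), (355, 18), (356, 34), (357, 18), (358, 16), (359, -9)]
w13.png (178, 186) [(127, -110), (130, 12), (131, 97), (266, -64), (267, -18), (270, 9), (271, 76), (303, -12), (304, -29), (305, -28), (306, -23), (307, -16), (348, 17), (353, -9), (354, -23)]
w13.png (195, 203) [(127, -61), (128, -51), (131, 84), (132, 20), (266, -62), (267, -19), (271, 78), (301, -32), (302, -67), (303, -12)]
```

Emit:
move_arm([
  [0,0.04,0,0,0,0.006,1],
  [0,0,0,0,0,0,1],
  [0,0,0,0,0,0,1],
])

```text
clock: 27.55
position: [0.4677, -0.2581, 0.0771]
orientation: [[1.0, 0.028, -0.005], [0.028, -1.0, 0.0], [-0.005, -0.0, -1.0]]
contact_force: [-8.2, 0.3, 5.8]
grip_width: 0.0156
grip_force: 80.4
```

```bash
python3 q.py; python3 tm.py w14.png >/dev/null; python3 bl.py w13.png w14.png; python3 tilt.py s14.png|tail -2
```

```text
27.55 [-38.0661  15.1711 100.4556  -0.1988  64.6174  50.4094] [ 0.4677 -0.2581  0.0771] [-8.1938  0.2602  5.8297] [-0.0698  0.9869 -0.0321] 0.015634740767289296
[[ 0.9996  0.0281 -0.0053]
 [ 0.0281 -0.9996  0.0002]
 [-0.0053 -0.0003 -1.    ]]
w13.png 141.65 231.96 90.31
w14.png 143.93 234.62 90.7
s14.png [(np.float64(-0.0), 107.3), (np.float64(-0.01), 106.9), (np.float64(0.01), 104.9), (np.float64(-0.02), 104.0)]
s14.png [(np.float64(-0.0), 76.0), (np.float64(0.01), 75.9), (np.float64(-0.01), 75.1), (np.float64(0.02), 75.0)]
```

Emit:
move_arm([
  [0,-0.02,0,0,0,-0.004,1],
  [0,0,0,0,0,0,1],
  [0,0,0,0,0,0,1],
  [0,0,0,0,0,0,1],
])

```text
clock: 28.05
position: [0.4677, -0.2582, 0.0771]
orientation: [[1.0, 0.028, -0.002], [0.028, -1.0, 0.0], [-0.002, -0.0, -1.0]]
contact_force: [-7.5, -0.5, 7.6]
grip_width: 0.0162
grip_force: 80.6
```

```bash
python3 q.py; python3 tm.py w15.png >/dev/null; python3 bl.py w15.png; python3 tilt.py s15.png|tail -2
```

```text
28.05 [-38.1366  15.0744 100.5873  -0.0737  64.4348  50.2882] [ 0.4677 -0.2582  0.0771] [-7.5275 -0.5126  7.557 ] [ 0.0143  0.9965 -0.0497] 0.01616048021434137
[[ 0.9996  0.028  -0.002 ]
 [ 0.028  -0.9996  0.0001]
 [-0.002  -0.0002 -1.    ]]
w15.png 142.86 232.6 89.75
s15.png [(np.float64(-0.0), 107.4), (np.float64(-0.01), 107.0), (np.float64(0.01), 104.9), (np.float64(-0.02), 104.2)]
s15.png [(np.float64(-0.0), 76.0), (np.float64(0.01), 76.0), (np.float64(-0.01), 75.2), (np.float64(0.02), 75.0)]
```

The square is steady in the corner: about 7.5 N against the disc, about 10 N on the table, and the tilt measures 0. Handing in.

```bash
python3 -c "
from bench import ticket
print(ticket.hand_in())"
```

```text
the job is handed in; nothing more can be done
None
```

I handed the job in at about 28 s with the disc turned about 400° and the square held in the corner at about 7.5 N to the disc and 10 N to the table, table tilt 0 ± 0.01 rad; I viewed 12 pictures (limit 10), and flushness is judged from force and camera readings, not by eye.

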